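# Reset the prep corner: each thing back on its own cork pad

### The arm

A 7-joint arm with a two-finger parallel gripper is mounted at the origin on a cart in front of the work surface, level with it; the furniture and walls round the work are solid. World frame = base frame: x ahead of the robot, y to its left, z up, the work surface at z = 0. Lengths are in m, angles in rad, forces in N, time in s.
With the tool pointing down it reaches from about 0.4 to 0.85 m from the base axis. Payload 10.4 kg.
Tool frame: the origin (TCP) lies between the finger pads; the fingertips stand 17 mm ahead of it and the grasp point (between the pads) lies 2 mm behind it; z points along the fingers, y is the line along which they close (so a half turn about z gives the same grasp; the last joint's range is limited). The gripper opens to 85 mm and grips with 20 to 120 N. Pads are 22 mm wide; open, the fingers measure 114 mm over their backs; the gripper's body (76 mm by 85 mm) begins 54 mm behind the grasp point. The pads swing forward as they close: fully open they stand 13 mm farther back than shut.
Start: joints at [1.133, 0.332, -0.065, 1.46, 0.022, 1.35, -0.088], TCP at [0.252, -0.572, 0.248] pointing down, gripper open.
Joint ranges: [-2.6, 2.6], [-0.5, 2.12], [-1.47, 1.34], [0.16, 2.42], [-1.27, 4.41], [0.06, 2.06], [-2.6, 2.6]. Speed limits (rad/s): [2.22, 2.22, 2.79, 2.79, 3.14, 3.14, 3.14].

### API

Orientations are given as a unit quaternion [x, y, z, w].
In Python, from workcell import readout, imaging, manip gives the robot as it stands. The module is installed in compiled form; this text tells all that it offers.
- The arm moves only by the shell command python3 -m crank 'ROWS' [OPENING] [FORCE]. ROWS is JSON, a list of rows, each a list of 4 numbers: the shift along the tool's x, y, z as a fraction of full scale, then the turn about the tool's z as a fraction of full scale. In form: [[x, y, z, yaw], ...]. A call has 1 to 5 rows; each row is the pose to reach, as a shift and turn from the pose commanded when the call began, along the tool's axes at that moment; what a row does not reach only later rows make up. Full scale, the value 1, is 400 mm for a shift and 60 degrees for a turn. A row lasts 1/12 s, in which the tool goes at most 41.7 mm and 7.16 degrees, less where a joint would pass 70% of its speed; a pose out of reach is approached as far as the arm can. A call with a number of a shift or a turn outside -1 to 1 is refused whole. A call with a gripper value outside its range is refused whole. OPENING is the gripper command: -1 is shut, 1 is fully open, values between are in proportion, set as the call begins (- or left out, the last holds). The fingers move at their own pace and stop on an object; FORCE is the grip in N (left out, the last holds). Time passes only in rows, so rows that repeat a pose let the fingers close. It gives the time, the measured TCP pose, the force, the opening and the grip force at its end, in the units of the state.
- readout.get_obs(): the state, without advancing time (a new reading comes with each control period).
- imaging.camera(name): name is "scene" or "top"; returns a dict with "color" (480x640x3 uint8, red, green, blue), "fx", "fy", "cx", "cy" (pixels), "k1" (the pictures are not rectified: a ray, as slopes to the right and down, at radius r is drawn at 1 + k1 r^2 times it, then the intrinsics apply), "rvec" (rotation vector, rad) and "tvec" (3), from world to camera coordinates, as OpenCV has them. Camera axes: x right, y down, z forward; pixel columns grow to the right and rows downward; lengths in m; the calibration is good to about 2 mm. A picture is of the moment at which its call begins. There is no depth.
- manip.hand_in(): hands the job in; it is judged then, once.
The state is a dict: "clock": time; "joint_pos": joint angles; "joint_velocities": joint speeds; "tau": joint torques, N m; "position": TCP position; "ee_rot": TCP orientation; "ft_force": force on the tool from outside, world axes, zero at the start; "torque": the same for the moment, N m; "grip_width": opening from 0.0 (shut) to 1.0 (fully open); "grasp_force": force on a finger pad.
Only numpy, scipy, OpenCV 4.12 (cv2) and the standard library are available. Lean on these libraries where they do the work, as an engineer would, in place of code of your own. Each camera call takes 0.05 s, during which the arm holds its last target. There are 200 camera calls.

### The job

Put the prep corner back in order for the next shift: set the squeeze bottle, the food tin, the salt shaker and the wooden clothes peg each on the cork pad whose dark inlay has the shape and size of its underside. Stand the bottle, tin and shaker upright, centred on their inlays, with the bottle's long side along its oval; lay the peg flat along its bar-shaped inlay. Leave the wooden tamper and the kitchen timer where they are.

Things in the scene. Friction and masses are not known exactly. Their poses are not given: they have to be found in the camera images.
- bottle: white plastic squeeze bottle with a white screw cap, flattened oval body 44 mm (its own x) by 76 mm (its own y), 185 mm tall, 0.2 kg; the fixed round cap, 43 mm across, is the part from 161 to 185 mm above the underside and is a good grip from above (lower down, a gripper's body may meet the top). Origin at the centre of its underside, z axis up its height. Starts standing upright on the table.
- tin: unopened round food tin, 57 mm across, 72 mm tall, straight sided, rigid, 0.18 kg. Origin at the centre of its underside, z axis up its height. Starts standing upright on the table.
- shaker: round grey salt shaker, see-through body with a domed top, 44 mm across up to 74 mm height, top 34 mm across, 90 mm tall, 0.1 kg. Origin at the centre of its underside, z axis up its height. Starts standing upright on the table.
- clothes_peg: wooden clothes peg for closing bags, lying flat: 15 mm wide (its own x), 72 mm long (its own y), 12 mm thick, 15 g, box-like outline. Origin at the centre of its underside, z up.
- bottle_pad: Fixed to the table, cork, 4 mm thick, with a flat dark rubber inlay in its top (flush, no rim or recess) that shows the footprint of the thing that belongs there; the cork reaches 6 mm beyond the inlay all round. Origin at the centre of its underside, on the table; its top is 4 mm above that. Oval inlay 46 mm (its own x) by 78 mm (its own y), straight sides and round ends.
- tin_pad: Fixed to the table, cork, 4 mm thick, with a flat dark rubber inlay in its top (flush, no rim or recess) that shows the footprint of the thing that belongs there; the cork reaches 6 mm beyond the inlay all round. Origin at the centre of its underside, on the table; its top is 4 mm above that. The larger of the two round pads: inlay 58 mm across, cork 70 mm.
- shaker_pad: Fixed to the table, cork, 4 mm thick, with a flat dark rubber inlay in its top (flush, no rim or recess) that shows the footprint of the thing that belongs there; the cork reaches 6 mm beyond the inlay all round. Origin at the centre of its underside, on the table; its top is 4 mm above that. The smaller of the two round pads: inlay 43 mm across, cork 55 mm.
- peg_pad: Fixed to the table, cork, 4 mm thick, with a flat dark rubber inlay in its top (flush, no rim or recess) that shows the footprint of the thing that belongs there; the cork reaches 6 mm beyond the inlay all round. Origin at the centre of its underside, on the table; its top is 4 mm above that. Narrow bar-shaped pad: inlay 15 mm (its own x) by 73 mm (its own y).
- wood_tamper: bystander: turned brown wooden tamper standing upright, 53 mm across, 107 mm tall, behind the work. Origin at the centre of its underside.
- kitchen_timer: bystander: cream mechanical kitchen timer, 61 mm across, 43 mm tall, behind the work. Origin at the centre of its underside.
Not all that is in view belongs to the job. Leave any blue look-alike of the shaker alone.

How it is judged:
At the end, for the whole second after the job is handed in: Bottle, tin, shaker and peg each rest on their own pad: origin within 12 mm of the pad's centre horizontally, 1 to 9 mm above the table, within 0.1 rad of upright (peg: flat); bottle's and peg's long axes within 0.26 rad of their inlays', either way round; all at rest (horizontal distance between bottle and bottle_pad below 0.012 m and height (world z) of bottle between 0.001 and 0.009 m and angle between each of bottle, tin, shaker, clothes_peg's own z axis and vertical below 0.1 rad and linear speed of each of bottle, tin, shaker, clothes_peg below 0.02 m/s and angular speed of each of bottle, tin, shaker, clothes_peg below 0.2 rad/s and angle between the y axis of bottle and the y axis of bottle_pad, either way round below 0.26 rad and horizontal distance between tin and tin_pad below 0.012 m and height (world z) of tin between 0.001 and 0.009 m and horizontal distance between shaker and shaker_pad below 0.012 m and height (world z) of shaker between 0.001 and 0.009 m and horizontal distance between clothes_peg and peg_pad below 0.012 m and height (world z) of clothes_peg between 0.001 and 0.009 m and angle between the y axis of clothes_peg and the y axis of peg_pad, either way round below 0.26 rad); the robot touches nothing.
It fails at once if the wooden tamper or the kitchen timer is pushed more than 25 mm or tipped (distance of any of wood_tamper, kitchen_timer from where it was at the start of the episode above 0.025 m or angle between any of wood_tamper, kitchen_timer's own z axis and vertical above 0.4 rad).
It also fails if it takes over 115 s, if anything falls off the work surface, if the arm or the gripper's body presses on something with over 40 N, if the wrist force passes 120 N, or if a joint passes its speed limit or range.

## Working session

There is one attempt and no reset: what is moved stays moved. The work goes in short steps, Python scripts to look and compute and a shell command to move; the robot and the scene stay as the last step left them, time stands still between calls to the robot, and variables do not carry over. Pictures are saved under pics/ and viewed, at most 14 in all, crops included, and the job is handed in when it is done.

```bash
mkdir -p pics
cat > h.py <<'E'
import numpy as np, cv2
from workcell import readout, imaging
from scipy.spatial.transform import Rotation as R
def cam(n):
    c=imaging.camera(n); c['bgr']=c['color'][:,:,::-1].copy(); return c
def ray(c,uv):
    K=np.array([[c['fx'],0,c['cx']],[0,c['fy'],c['cy']],[0,0,1.]])
    p=cv2.undistortPoints(np.array(uv,float).reshape(-1,1,2),K,np.array([c['k1'],0,0,0,0.]))[:,0]
    Rm=cv2.Rodrigues(np.array(c['rvec'],float))[0]; t=np.array(c['tvec'],float).ravel()
    return -Rm.T@t, np.c_[p,np.ones(len(p))]@Rm
def plane(c,uv,z):
    o,d=ray(c,uv); return o+d*((z-o[2])/d[:,2])[:,None]
def proj(c,P):
    K=np.array([[c['fx'],0,c['cx']],[0,c['fy'],c['cy']],[0,0,1.]])
    return cv2.projectPoints(np.array(P,float).reshape(-1,1,3),np.array(c['rvec'],float),np.array(c['tvec'],float),K,np.array([c['k1'],0,0,0,0.]))[0][:,0]
def tri(c1,u1,c2,u2):
    o1,d1=ray(c1,[u1]);o2,d2=ray(c2,[u2]);d1=d1[0];d2=d2[0]
    s=np.linalg.lstsq(np.c_[d1,-d2],o2-o1,rcond=None)[0]
    a=o1+s[0]*d1;b=o2+s[1]*d2
    return (a+b)/2,np.linalg.norm(a-b)
E
python3 - <<'E'
from h import *
o=readout.get_obs()
for k,v in o.items(): print(k,np.round(v,3))
for n in('scene','top'):
    c=cam(n); cv2.imwrite(f'pics/{n}0.png',c['bgr']); 
    print(n,c['fx'],c['k1'],ray(c,[[320,240]]))
E
```

```text
clock 0.0
joint_pos [ 1.133  0.333 -0.065  1.461  0.022  1.35  -0.089]
joint_velocities [-0.    -0.    -0.     0.001  0.001  0.001  0.001]
tau [-1.0000e-03 -6.2545e+01  4.9000e-02 -3.9160e+01  1.6000e-02  1.0000e-02
 -0.0000e+00]
position [ 0.252 -0.572  0.248]
ee_rot [ 0.979  0.206 -0.    -0.001]
ft_force [0.533 0.513 0.06 ]
torque [ 0.029  0.023 -0.042]
grasp_force 0.0
grip_width 0.999
scene 489.8801202922572 0.02823689904181263 (array([0.00847132, 0.19888552, 0.74538463]), array([[ 0.58478167, -0.33807604, -0.73741194]]))
top 581.5514490402035 -0.07118802399087124 (array([ 0.4755738 , -0.1235209 ,  1.04759675]), array([[ 0.06938132,  0.00295218, -0.99761679]]))
```

View pics/scene0.png

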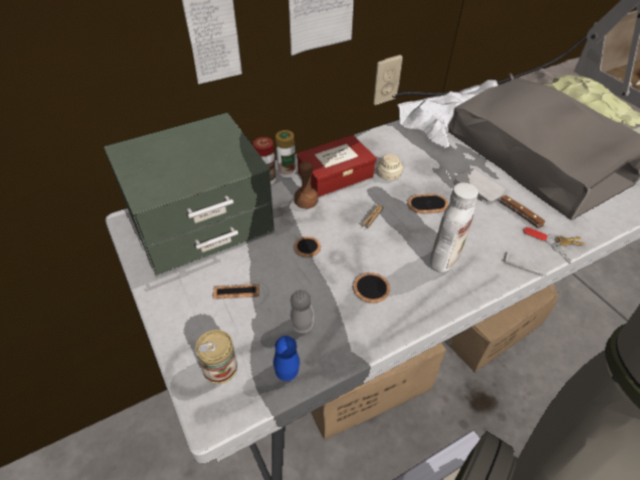

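View pics/top0.png

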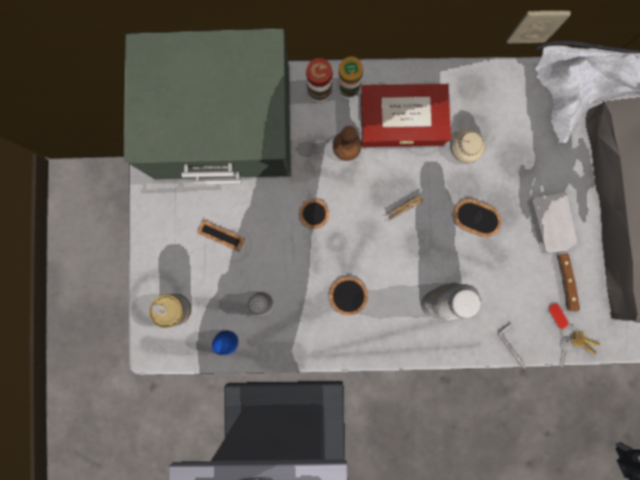

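The scene view shows the tin (216,355), grey shaker (302,312), blue decoy (287,358), peg (373,215) and bottle (cap 466,193). In the top view they are at (167,310), (259,302), (225,342), (405,206) and (465,302). The pads in the top view are oval (478,217), bar (220,235), small round (314,213) and large round (348,295).

```bash
cat > meas.py <<'E'
from h import *
def blob(c,mask,box):
    x0,y0,x1,y1=box; m=np.zeros(mask.shape,np.uint8); m[y0:y1,x0:x1]=mask[y0:y1,x0:x1]*255
    cs=cv2.findContours(m,cv2.RETR_EXTERNAL,cv2.CHAIN_APPROX_NONE)[0]
    k=max(cs,key=cv2.contourArea); M=cv2.moments(k); return k,np.array([M['m10'],M['m01']])/M['m00']
def masks(c):
    b,g,r=[c['bgr'][:,:,i].astype(int) for i in range(3)]
    mx=np.maximum(np.maximum(r,g),b)
    return dict(dark=mx<45, white=(np.minimum(np.minimum(r,g),b)>200), warm=(r-b>35))
def ground(c,k,z):
    P=plane(c,k.reshape(-1,2),z)[:,:2]; (cx,cy),(w,h),a=cv2.minAreaRect((P*1000).astype(np.float32))
    if w<h: L,S,ang=h,w,a+90
    else: L,S,ang=w,h,a
    M=cv2.moments((P*1000).astype(np.float32).reshape(-1,1,2))
    return np.array([M['m10'],M['m01']])/M['m00'],L,S,((ang+90)%180)-90   # ang: long axis from world x, deg
E
python3 - <<'E'
from meas import *
s,t=cam('scene'),cam('top'); ms,mt=masks(s),masks(t)
B=dict(bottle_pad=((405,190,450,215),(450,192,505,240)),peg_pad=((210,282,262,300),(193,215,247,254)),
 shaker_pad=((292,233,322,258),(298,196,332,230)),tin_pad=((350,270,392,303),(326,274,370,316)))
for n,(bs,bt) in B.items():
    k1,u1=blob(s,ms['dark'],bs);k2,u2=blob(t,mt['dark'],bt)
    p,e=tri(s,u1,t,u2); print(n,u1.round(),u2.round(),p.round(4),'gap',round(e,4))
    for c,k in((s,k1),(t,k2)): print('   ',*[np.round(v,1) for v in ground(c,k,.004)])
k1,u1=blob(s,ms['warm'],(358,200,388,230));k2,u2=blob(t,mt['warm'],(382,190,428,224))
print('peg',u1,u2,tri(s,u1,t,u2))
for c,k in((s,k1),(t,k2)): print('   ',*[np.round(v,1) for v in ground(c,k,.012)])
ims=[]
for c,bx in((s,(425,175,490,280)),(t,(415,265,495,335)),(s,(190,325,245,385)),(t,(140,285,195,335)),(s,(282,282,322,342)),(t,(235,280,285,325))):
    x0,y0,x1,y1=bx; im=cv2.resize(c['bgr'][y0:y1,x0:x1],None,fx=4,fy=4,interpolation=cv2.INTER_CUBIC)
    f=min(260/im.shape[1],295/im.shape[0]); im=cv2.resize(im,None,fx=f,fy=f); print(bx,f*4)
    ims.append(cv2.copyMakeBorder(im,0,295-im.shape[0],0,262-im.shape[1],cv2.BORDER_CONSTANT))
cv2.imwrite('pics/crop.png',np.vstack([np.hstack(ims[0:6:2]),np.hstack(ims[1:6:2])]))
E
```

```text
bottle_pad [428. 202.] [477. 218.] [ 0.5828 -0.4067  0.0023] gap 0.0011
    [ 581.4 -405.9] 70.1 34.8 68.9
    [ 583.  -405.8] 68.9 37.8 67.0
peg_pad [237. 290.] [221. 235.] [0.5598 0.058  0.0036] gap 0.0007
    [559.3  57.7] 66.9 7.6 64.8
    [560.   58.3] 66.4 8.7 66.8
shaker_pad [306. 246.] [313. 213.] [ 0.5969 -0.1094  0.0025] gap 0.0003
    [ 595.8 -109. ] 34.6 32.6 61.5
    [ 596.9 -109.3] 34.6 34.6 44.0
tin_pad [371. 287.] [348. 296.] [ 0.4472 -0.1692  0.0018] gap 0.0005
    [ 446.2 -168.5] 50.7 49.3 6.4
    [ 447.4 -168.9] 48.3 48.1 88.9
peg [373.01659751 214.78423237] [407.63943662 205.31924883] (array([ 0.60855561, -0.28006464,  0.00092179]), np.float64(0.001159285048359804))
    [ 600.3 -273.1] 72.4 14.8 -61.0
    [ 606.8 -278.9] 64.0 12.9 -61.4
(425, 175, 490, 280) 2.8095238095238093
(415, 265, 495, 335) 3.25
(190, 325, 245, 385) 4.7272727272727275
(140, 285, 195, 335) 4.7272727272727275
(282, 282, 322, 342) 4.916666666666667
(235, 280, 285, 325) 5.2
```

View pics/crop.png

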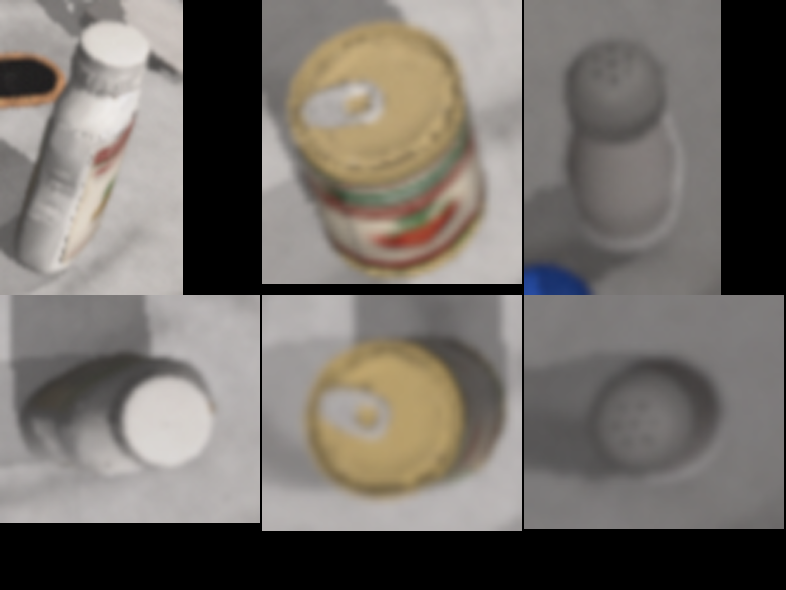

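The crops give these top centres: cap (466,191) scene and (466,304) top, tin lid (214,347) and (166,311), shaker top (299.5,296) and (256.5,303.5). I'll triangulate those and zoom in on the bottle base and the peg.

Run:
```python
from meas import *
s,t=cam('scene'),cam('top')
for n,a,b in(('cap',(465.9,191),(466.1,303.8)),('tin',(213.9,346.8),(165.8,310.8)),('shaker',(299.5,295.8),(256.5,303.5))):
    p,e=tri(s,a,t,b); print(n,p.round(4),round(e,4))
ims=[]
for c,bx in((s,(420,220,490,285)),(t,(415,272,485,337)),(s,(350,195,400,240)),(t,(380,185,430,230))):
    x0,y0,x1,y1=bx; im=cv2.resize(c['bgr'][y0:y1,x0:x1],(400,300),interpolation=cv2.INTER_CUBIC)
    l=cv2.cvtColor(im,cv2.COLOR_BGR2LAB); l[:,:,0]=cv2.createCLAHE(3,(2,2)).apply(l[:,:,0]); ims.append(cv2.cvtColor(l,cv2.COLOR_LAB2BGR))
cv2.imwrite('pics/crop2.png',np.vstack([np.hstack(ims[:2]),np.hstack(ims[2:])]))
```

```text
cap [ 0.4362 -0.3364  0.1814] 0.0008
tin [0.429  0.1426 0.0657] 0.0002
shaker [ 0.4396 -0.0136  0.084 ] 0.0003
```

View pics/crop2.png

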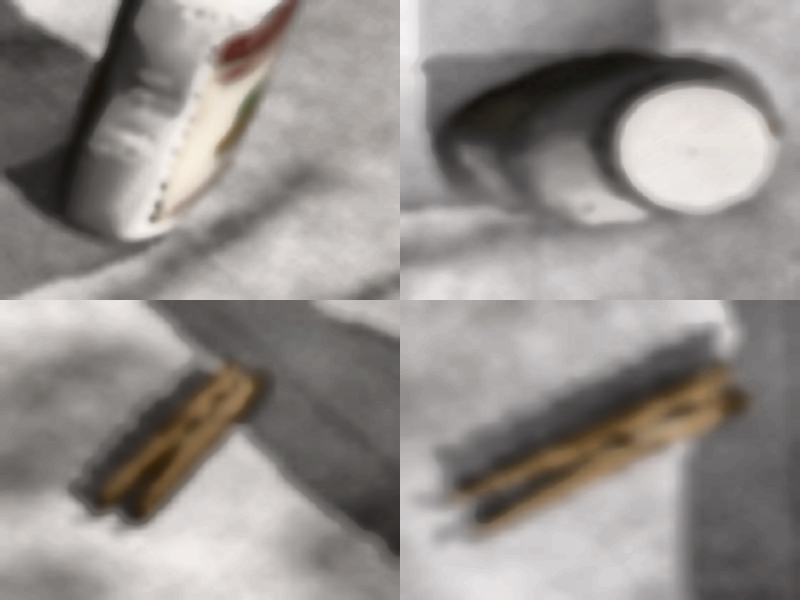

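Peg corners come from the bottom crops and bottle base outline points from the top crops. I'll project both onto the table.

Run:
```python
from meas import *
s,t=cam('scene'),cam('top')
f=lambda P,o,k:[(x/k[0]+o[0],y/k[1]+o[1]) for x,y in P]
print('peg scene',(1e3*plane(s,f([(95,500),(135,520),(268,380),(228,362)],(350,150),(8,6.667)),.01)).round())
print('peg top',(1e3*plane(t,f([(55,195),(80,230),(348,100),(322,68)],(380,185),(8,6.667)),.01)).round())
k=(400/70,300/65)
print('base scene',(1e3*plane(s,f([(62,195),(80,225),(130,240),(165,222),(200,185),(238,145)],(420,220),k),0)).round())
print('base top',(1e3*plane(t,f([(38,150),(40,180),(60,200),(100,212),(170,222)],(415,272),k),0)).round())
# tangent half-widths of body about cap axis seen from scene, and shoulders at z=.14
print('scene edges',[ (1e3*plane(s,f([p],(420,220),k),z))[0].round() for p,z in(((62,195),0),((238,145),.0))], s['tvec'])
C=np.array([.438,-.335])
for z in(0,.004): print(proj(s,[[*C,z]]),proj(t,[[*C,z]]))
for c,n in((t,'bottle'),):
  print('bottle x y from cap @.185',plane(t,[(466.1,303.8)],.185),plane(s,[(465.9,191)],.185))
print('tin',plane(t,[(165.8,310.8)],.072),plane(s,[(213.9,346.8)],.072))
print('shk',plane(t,[(256.5,303.5)],.09),plane(s,[(299.5,295.8)],.09))
```

```text
peg scene [[ 587. -236.   10.]
 [ 575. -241.   10.]
 [ 611. -307.   10.]
 [ 623. -302.   10.]]
peg top [[ 592. -241.   10.]
 [ 582. -247.   10.]
 [ 616. -308.   10.]
 [ 625. -303.   10.]]
base scene [[ 443. -307.    0.]
 [ 426. -302.    0.]
 [ 412. -312.    0.]
 [ 414. -329.    0.]
 [ 424. -353.    0.]
 [ 436. -380.    0.]]
base top [[ 429. -300.    0.]
 [ 417. -301.    0.]
 [ 409. -307.    0.]
 [ 404. -319.    0.]
 [ 400. -341.    0.]]
scene edges [array([ 443., -307.,    0.]), array([ 436., -380.,    0.])] [0.16825792 0.44287341 0.60891532]
[[443.36522407 258.70812981]] [[440.66530404 298.9582204 ]]
[[443.7641154  257.40837619]] [[441.11699813 299.02864575]]
bottle x y from cap @.185 [[ 0.43664915 -0.33524319  0.185     ]] [[ 0.43332287 -0.33342307  0.185     ]]
tin [[0.42928301 0.14077213 0.072     ]] [[0.42521396 0.14314989 0.072     ]]
shk [[ 0.43975959 -0.0144279   0.09      ]] [[ 0.43583819 -0.01155708  0.09      ]]
```

```bash
cat > go.py <<'E'
# usage: go.py maxstep_mm "x,y,z,yang" ... : calls in tool axes (fractions); yang = tool y heading in deg (mod 180)
import sys; from h import *
o=readout.get_obs(); M=R.from_quat(o['ee_rot']).as_matrix(); p=np.array(o['position']); a=np.degrees(np.arctan2(M[1,1],M[0,1]))
print('now',p.round(4),'y',round(a,1),'tilt',round(np.degrees(np.arccos(-M[2,2])),2),'q',np.round(o['joint_pos'],2),'t',round(o['clock'],1),'F',np.round(o['ft_force'],1),'w',round(o['grip_width'],3),'g',round(o['grasp_force'],1))
S=float(sys.argv[1])/1000
for w in sys.argv[2:]:
    w=np.array([float(v) for v in w.split(',')]); d=w[:3]-p; da=(w[3]-a+90)%180-90
    n=max(1,int(np.ceil(max(np.linalg.norm(d)/S,abs(da)/33-1e-6)))); print('->',w,n)
    for i in range(n):
        th=np.radians(a); y=np.array([np.cos(th),np.sin(th),0]); x=np.array([-y[1],y[0],0]); 
        v=d/n; print('   ',np.round([v@x/.4,v@y/.4,-v[2]/.4,-da/n/60],3).tolist()); p=p+v; a+=da/n
E
python3 go.py 190 .4365,-.335,.25,28
```

```text
now [ 0.2519 -0.572   0.2482] y -66.2 tilt 0.01 q [ 1.13  0.33 -0.06  1.46  0.02  1.35 -0.09] t 0.4 F [-0.   0.1 -0. ] w 1.003 g 0.0
-> [ 0.4365 -0.335   0.25   28.    ] 3
    [0.22, -0.119, -0.001, 0.476]
    [0.137, -0.21, -0.001, 0.476]
    [0.02, -0.25, -0.001, 0.476]
```

```bash
python3 go.py 160 .344,-.453,.25,-19 .4365,-.335,.25,28
```

```text
now [ 0.2519 -0.572   0.2482] y -66.2 tilt 0.01 q [ 1.13  0.33 -0.06  1.46  0.02  1.35 -0.09] t 0.4 F [-0.   0.1 -0. ] w 1.003 g 0.0
-> [  0.344  -0.453   0.25  -19.   ] 2
    [0.165, -0.09, -0.002, -0.394]
    [0.187, -0.016, -0.002, -0.394]
-> [ 0.4365 -0.335   0.25   28.    ] 2
    [0.177, 0.061, -0.0, -0.392]
    [0.138, 0.127, -0.0, -0.392]
```

```bash
python3 -m crank '[[0.165,-0.09,-0.002,-0.394],[0.165,-0.09,-0.002,-0.394],[0.165,-0.09,-0.002,-0.394],[0.165,-0.09,-0.002,-0.394],[0.165,-0.09,-0.002,-0.394]]' 1 40
python3 -m crank '[[0.187,-0.016,-0.002,-0.394],[0.187,-0.016,-0.002,-0.394],[0.187,-0.016,-0.002,-0.394],[0.187,-0.016,-0.002,-0.394],[0.187,-0.016,-0.002,-0.394]]'
python3 -m crank '[[0.177,0.061,0,-0.392],[0.177,0.061,0,-0.392],[0.177,0.061,0,-0.392],[0.177,0.061,0,-0.392],[0.177,0.061,0,-0.392]]'
python3 -m crank '[[0.138,0.127,0,-0.392],[0.138,0.127,0,-0.392],[0.138,0.127,0,-0.392],[0.138,0.127,0,-0.392],[0.138,0.127,0,-0.392]]'
python3 go.py 100 .4365,-.335,.25,28 .4365,-.335,.172,28
```

```text
clock: 0.82
position: [0.2982, -0.5121, 0.2493]
ee_rot: [0.915, 0.403, 0.0, 0.0]
ft_force: [-0.7, 0.1, 0.1]
grip_width: 1.0
grasp_force: 0.0
clock: 1.23
position: [0.3437, -0.453, 0.25]
ee_rot: [0.814, 0.581, -0.0, 0.0]
ft_force: [-1.2, 0.5, 0.5]
grip_width: 1.004
grasp_force: 0.0
clock: 1.65
position: [0.3896, -0.3943, 0.2499]
ee_rot: [0.679, 0.734, -0.0, 0.0]
ft_force: [0.3, -0.2, 0.3]
grip_width: 1.0
grasp_force: 0.0
clock: 2.07
position: [0.4358, -0.3354, 0.2498]
ee_rot: [0.516, 0.857, -0.0, -0.0]
ft_force: [0.0, -1.1, -1.1]
grip_width: 0.996
grasp_force: 0.0
now [ 0.4358 -0.3354  0.2498] y 27.9 tilt 0.01 q [ 0.95  0.19 -0.42  1.64  0.08  1.32  1.  ] t 2.1 F [ 0.  -1.1 -1.1] w 0.996 g 0.0
-> [ 0.4365 -0.335   0.25   28.    ] 1
    [0.0, 0.002, -0.0, -0.001]
-> [ 0.4365 -0.335   0.172  28.    ] 1
    [0.0, 0.0, 0.195, -0.0]
```

```bash
python3 -m crank '[[0,0.001,0.06,0],[0,0.001,0.12,0],[0,0.001,0.195,0],[0,0.001,0.195,0]]' | grep -v rot
python3 -m crank '[[0,0,0,0],[0,0,0,0],[0,0,0,0],[0,0,0,0],[0,0,0,0]]' -1 40| grep -v rot
python3 -m crank '[[0,0,0,0],[0,0,0,0],[0,0,0,0],[0,0,0,0],[0,0,0,0]]'
python3 - <<'E'
from h import *
c=cam('scene');d=cam('top'); cv2.imwrite('pics/g1.png',np.hstack([cv2.resize(c['bgr'][140:300,380:540],(400,400)),cv2.resize(d['bgr'][220:360,390:530],(400,400))]))
E
```

```text
clock: 2.4
position: [0.4333, -0.3343, 0.1666]
ft_force: [-0.7, -0.8, -0.6]
grip_width: 1.003
grasp_force: 0.0
clock: 2.82
position: [0.4372, -0.3356, 0.174]
ft_force: [-1.3, 0.2, 7.1]
grip_width: 0.494
grasp_force: 40.2
clock: 3.23
position: [0.4372, -0.3355, 0.174]
ee_rot: [0.515, 0.857, -0.0, 0.002]
ft_force: [-1.2, 0.2, 7.3]
grip_width: 0.495
grasp_force: 40.2
```

View pics/g1.png

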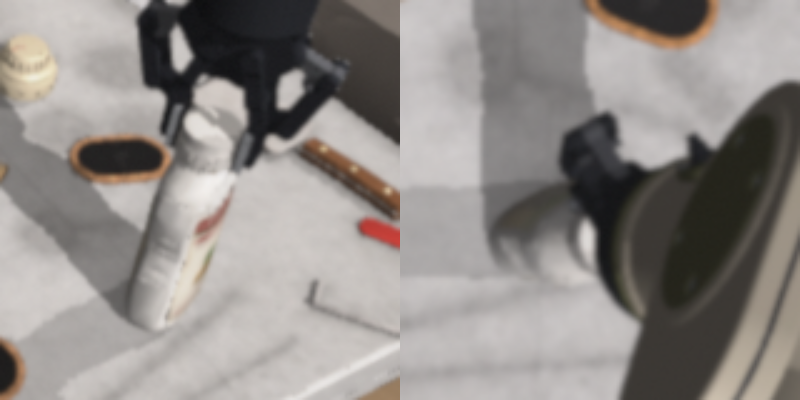

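The gripper holds the cap across the bottle's narrow axis at 42 mm opening. Next I'll lift it and carry it to the oval pad.

```bash
python3 -m crank '[[0,0,-0.03,0],[0,0,-0.06,0],[0,0,-0.1,0],[0,0,-0.1,0]]' | grep -v rot; python3 go.py 90 .583,-.406,.214,-22 .583,-.406,.1795,-22
```

```text
clock: 3.67
position: [0.4378, -0.3356, 0.2162]
ft_force: [0.0, 0.3, -1.3]
grip_width: 0.5
grasp_force: 41.0
now [ 0.4378 -0.3356  0.2162] y 28.1 tilt 0.32 q [ 0.94  0.22 -0.42  1.69  0.09  1.25  0.99] t 3.7 F [ 0.   0.3 -1.3] w 0.5 g 41.0
-> [  0.583  -0.406   0.214 -22.   ] 2
    [-0.163, 0.119, 0.003, 0.417]
    [-0.098, 0.177, 0.003, 0.417]
-> [  0.583   -0.406    0.1795 -22.    ] 1
    [0.0, 0.0, 0.086, -0.0]
```

```bash
python3 -m crank '[[-0.032,0.024,0,0.08],[-0.064,0.048,0,0.16],[-0.096,0.072,0,0.24],[-0.128,0.095,0,0.32],[-0.163,0.119,0,0.417]]' | grep -v rot
python3 -m crank '[[-0.024,0.044,0,0.1],[-0.05,0.088,0,0.2],[-0.075,0.133,0,0.3],[-0.098,0.177,0,0.417],[-0.098,0.177,0,0.417]]' | grep -v rot
python3 -m crank '[[-0.0,0,0,0],[0,0,0,0]]'|grep -v rot
python3 go.py 100  .583,-.406,.1795,-22
python3 - <<'E'
from h import *
c=cam('scene');d=cam('top'); cv2.imwrite('pics/g2.png',np.hstack([cv2.resize(c['bgr'][110:250,370:510],(400,400)),cv2.resize(d['bgr'][150:290,410:550],(400,400))]))
E
```

```text
clock: 4.08
position: [0.5096, -0.3701, 0.212]
ft_force: [-0.3, -0.5, -2.1]
grip_width: 0.5
grasp_force: 41.1
clock: 4.5
position: [0.5843, -0.4053, 0.2108]
ft_force: [0.5, 0.5, -2.6]
grip_width: 0.493
grasp_force: 41.6
clock: 4.67
position: [0.5815, -0.405, 0.2117]
ft_force: [-0.1, 0.2, -1.4]
grip_width: 0.495
grasp_force: 41.6
now [ 0.5815 -0.405   0.2117] y -21.8 tilt 0.04 q [ 0.72  0.55 -0.27  1.24  0.14  1.37  0.08] t 4.7 F [-0.1  0.2 -1.4] w 0.495 g 41.6
-> [  0.583   -0.406    0.1795 -22.    ] 1
    [-0.001, 0.004, 0.08, 0.003]
```

View pics/g2.png

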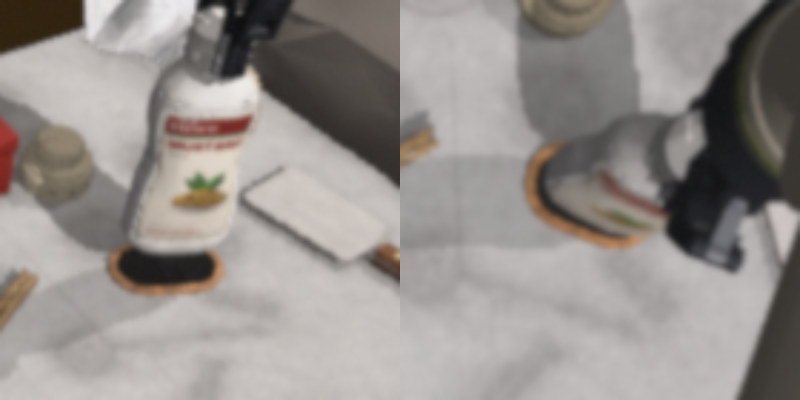

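The bottle hangs over its pad with the label face along the oval, so I'll lower it.

```bash
python3 -m crank '[[0,0.003,0.02,0],[0,0.003,0.04,0],[0,0.003,0.06,0],[0,0.003,0.08,0],[0,0.003,0.08,0]]' | grep -v rot
python3 -m crank '[[0,0,0.002,0],[0,0,0.004,0],[0,0,0.004,0]]'
```

```text
clock: 5.18
position: [0.5825, -0.4054, 0.1781]
ft_force: [-1.1, -0.8, -2.2]
grip_width: 0.492
grasp_force: 42.3
clock: 5.43
position: [0.5828, -0.4057, 0.178]
ee_rot: [0.829, 0.56, -0.0, -0.0]
ft_force: [-1.3, 0.8, -2.6]
grip_width: 0.498
grasp_force: 42.3
```

```bash
python3 -m crank '[[0,0,0.004,0],[0,0,0.004,0],[0,0,0.004,0]]' | egrep 'pos|ft'
python3 -m crank '[[0,0,0.004,0],[0,0,0.004,0],[0,0,0.004,0]]'| egrep 'pos|ft'
```

```text
position: [0.5833, -0.4057, 0.1777]
ft_force: [-1.3, 0.7, 4.7]
position: [0.5835, -0.4058, 0.1775]
ft_force: [-3.3, 2.9, 12.8]
```

```bash
python3 -m crank '[[0,0,-0.005,0],[0,0,-0.005,0]]' | egrep 'pos|ft'
python3 -m crank '[[0,0,0,0],[0,0,0,0],[0,0,0,0],[0,0,0,0],[0,0,0,0]]' 1| egrep 'pos|ft|wid'
python3 -m crank '[[0,0,-0.03,0],[0,0,-0.08,0],[0,0,-0.16,0],[0,0,-0.2,0],[0,0,-0.2,0]]'| egrep 'pos|ft'
python3 go.py 100 .602,-.273,.25,28 .602,-.273,.06,28
```

```text
position: [0.5831, -0.4058, 0.1776]
ft_force: [-0.1, 2.2, 6.2]
position: [0.5829, -0.4057, 0.1769]
ft_force: [-0.4, -0.3, -0.3]
grip_width: 0.999
position: [0.5844, -0.4064, 0.2634]
ft_force: [0.5, -0.3, 0.3]
now [ 0.5844 -0.4064  0.2634] y -22.0 tilt 0.45 q [ 0.71  0.53 -0.27  1.16  0.14  1.46  0.08] t 6.9 F [ 0.5 -0.3  0.3] w 1.003 g 0.0
-> [ 0.602 -0.273  0.25  28.   ] 2
    [0.163, -0.042, 0.017, -0.416]
    [0.165, 0.031, 0.017, -0.416]
-> [ 0.602 -0.273  0.06  28.   ] 2
    [-0.0, 0.0, 0.237, -0.0]
    [-0.0, 0.0, 0.237, -0.0]
```

```bash
python3 -m crank '[[0.163,-0.042,0,-0.416],[0.163,-0.042,0,-0.416],[0.163,-0.042,0,-0.416],[0.163,-0.042,0,-0.416],[0.163,-0.042,0,-0.416]]' -0.15| egrep 'pos|ft'
python3 -m crank '[[0.165,0.031,0,-0.416],[0.165,0.031,0,-0.416],[0.165,0.031,0,-0.416],[0.165,0.031,0,-0.416],[0.165,0.031,0,-0.416]]' | egrep 'pos|ft'
python3 -m crank '[[0,0,0.2,0],[0,0,0.35,0],[0,0,0.43,0],[0,0,0.43,0],[0,0,0.43,0]]' | egrep 'pos|ft'
python3 -m crank '[[0,0,0,0],[0,0,0,0]]' | egrep 'pos|ft'
python3 go.py 100 .602,-.273,.019,28
python3 - <<'E'
from h import *
c=cam('scene');d=cam('top'); cv2.imwrite('pics/g3.png',np.hstack([cv2.resize(c['bgr'][140:260,340:480],(400,343)),cv2.resize(d['bgr'][160:280,370:510],(400,343))]))
E
```

```text
position: [0.5919, -0.3385, 0.2576]
ft_force: [0.0, -0.4, 0.4]
position: [0.6006, -0.2724, 0.2574]
ft_force: [0.5, -0.6, 0.0]
position: [0.5962, -0.2718, 0.0772]
ft_force: [-0.6, 0.8, -1.9]
position: [0.6017, -0.273, 0.0873]
ft_force: [-0.0, -0.9, 1.3]
now [ 0.6017 -0.273   0.0873] y 27.8 tilt 0.12 q [ 0.68  0.57 -0.44  1.51  0.26  1.11  0.67] t 8.3 F [-0.  -0.9  1.3] w 0.427 g 0.0
-> [ 6.02e-01 -2.73e-01  1.90e-02  2.80e+01] 1
    [-0.0, 0.001, 0.171, -0.003]
```

View pics/g3.png

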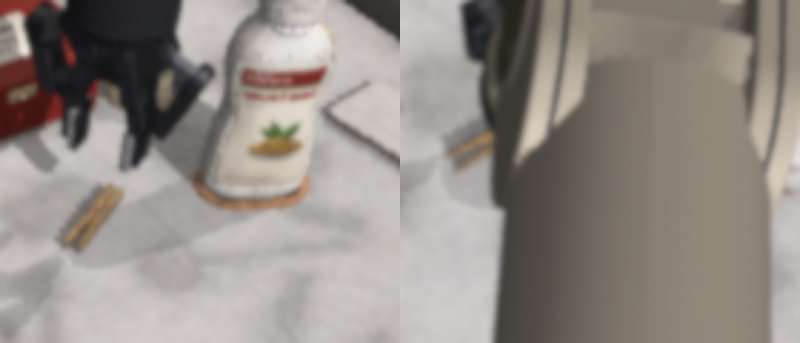

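The bottle stands square on its oval. The fingers straddle the peg line, so I'll go down.

```bash
python3 -m crank '[[0,0,0.05,0],[0,0,0.1,0],[0,0,0.15,0],[0,0,0.17,0],[0,0,0.17,0]]' | egrep 'pos|ft'
python3 -m crank '[[0,0,0,0],[0,0,0,0],[0,0,0,0],[0,0,0,0],[0,0,0,0]]' -1 30 | egrep 'pos|ft|gr'
python3 -m crank '[[0,0,-0.04,0],[0,0,-0.1,0],[0,0,-0.1,0]]' | egrep 'pos|ft|gr'
```

```text
position: [0.6011, -0.2726, 0.0175]
ft_force: [0.6, 0.3, 0.4]
position: [0.6019, -0.2728, 0.0193]
ft_force: [-1.0, 0.3, 6.6]
grip_width: 0.164
grasp_force: 32.4
position: [0.6033, -0.2732, 0.0625]
ft_force: [0.9, 0.3, 0.9]
grip_width: 0.163
grasp_force: 31.5
```

```bash
python3 -m crank '[[0,0,-0.05,0],[0,0,-0.1,0],[0,0,-0.1,0]]' | egrep 'pos|ft|gr'
python3 go.py 130 .56,.058,.102,-24
```

```text
position: [0.6029, -0.2731, 0.1021]
ft_force: [0.9, 0.2, 0.4]
grip_width: 0.161
grasp_force: 31.5
now [ 0.6029 -0.2731  0.1021] y 28.0 tilt 0.39 q [ 0.68  0.56 -0.44  1.5   0.25  1.13  0.68] t 9.8 F [0.9 0.2 0.4] w 0.161 g 31.5
-> [  0.56    0.058   0.102 -24.   ] 3
    [0.26, 0.098, 0.0, 0.289]
    [0.278, 0.016, 0.0, 0.289]
    [0.27, -0.068, 0.0, 0.289]
```

```bash
python3 -m crank '[[0.05,0.02,0,0.06],[0.12,0.045,0,0.12],[0.18,0.07,0,0.2],[0.26,0.098,0,0.289],[0.26,0.098,0,0.289]]' | egrep 'pos|ft'
python3 -m crank '[[0.06,0.004,0,0.07],[0.13,0.008,0,0.14],[0.2,0.012,0,0.21],[0.278,0.016,0,0.289],[0.278,0.016,0,0.289]]' | egrep 'pos|ft'
python3 -m crank '[[0.06,-0.015,0,0.07],[0.13,-0.033,0,0.14],[0.2,-0.05,0,0.21],[0.27,-0.068,0,0.289],[0.27,-0.068,0,0.289]]' | egrep 'pos|ft'
python3 -m crank '[[0,0,0.06,0],[0,0,0.1,0],[0,0,0.1,0]]' | egrep 'pos|ft|gr'
python3 go.py 100 .56,.058,.024,-24
python3 - <<'E'
from h import *
c=cam('scene');d=cam('top'); cv2.imwrite('pics/g4.png',np.hstack([cv2.resize(c['bgr'][200:340,170:310],(400,400)),cv2.resize(d['bgr'][170:290,160:280],(400,400))]))
E
```

```text
position: [0.5868, -0.154, 0.0977]
ft_force: [0.6, 1.2, 0.5]
position: [0.572, -0.0441, 0.0977]
ft_force: [-0.1, 1.2, -0.5]
position: [0.5571, 0.0658, 0.0978]
ft_force: [-0.6, 0.5, -0.6]
position: [0.5562, 0.0583, 0.0544]
ft_force: [-1.3, -0.4, -0.9]
grip_width: 0.166
grasp_force: 31.5
now [0.5562 0.0583 0.0544] y -24.0 tilt 0.24 q [ 0.17  0.42 -0.42  1.81  0.2   0.96 -0.76] t 11.3 F [-1.3 -0.4 -0.9] w 0.166 g 31.5
-> [  0.56    0.058   0.024 -24.   ] 1
    [0.003, 0.009, 0.076, 0.001]
```

View pics/g4.png

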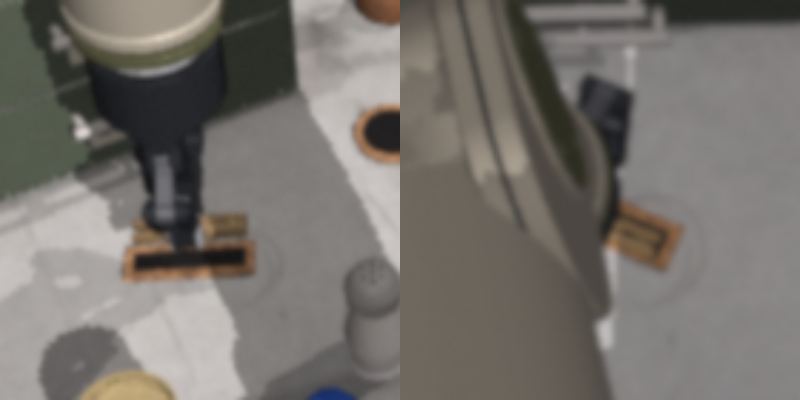

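The peg hangs centred and aligned over the bar inlay, clear of the drawers, so I'll lower it.

```bash
python3 -m crank '[[0,0,0.025,0],[0,0,0.05,0],[0,0,0.066,0],[0,0,0.066,0]]' | egrep 'pos|ft'
python3 -m crank '[[0,0,0,0],[0,0,0,0]]' | egrep 'pos|ft'
python3 go.py 100 .56,.058,.0233,-24
```

```text
position: [0.557, 0.0585, 0.0291]
ft_force: [0.5, -0.2, -0.5]
position: [0.5581, 0.0588, 0.0309]
ft_force: [0.1, 0.1, -0.7]
now [0.5581 0.0588 0.0309] y -24.1 tilt 0.02 q [ 0.16  0.45 -0.41  1.82  0.22  0.91 -0.77] t 11.9 F [ 0.1  0.1 -0.7] w 0.161 g 31.5
-> [ 5.60e-01  5.80e-02  2.33e-02 -2.40e+01] 1
    [0.0, 0.005, 0.019, -0.001]
```

```bash
python3 -m crank '[[0,0.004,0.01,0],[0,0.004,0.019,0],[0,0.004,0.019,0],[0,0.004,0.019,0]]' | egrep 'pos|ft'
python3 -m crank '[[0,0,0.003,0],[0,0,0.003,0]]' | egrep 'pos|ft'
python3 -m crank '[[0,0,0,0],[0,0,0,0],[0,0,0,0],[0,0,0,0]]' -0.15 | egrep 'pos|ft|gr'
python3 -m crank '[[0,0,-0.08,0],[0,0,-0.2,0],[0,0,-0.3,0],[0,0,-0.3,0],[0,0,-0.3,0]]' | egrep 'pos|ft'
python3 go.py 160 .4285,.142,.141,52 .4285,.142,.04,52
```

```text
position: [0.5599, 0.058, 0.0232]
ft_force: [1.6, 0.2, 1.3]
position: [0.5599, 0.058, 0.0231]
ft_force: [-4.6, -2.0, 14.9]
position: [0.5592, 0.0581, 0.0216]
ft_force: [0.2, 0.1, -0.4]
grip_width: 0.424
grasp_force: 0.0
position: [0.5612, 0.0584, 0.1451]
ft_force: [0.4, -0.5, -0.1]
now [0.5612 0.0584 0.1451] y -24.1 tilt 0.33 q [ 0.19  0.31 -0.44  1.74  0.15  1.12 -0.72] t 13.1 F [ 0.4 -0.5 -0.1] w 0.423 g 0.0
-> [ 0.4285  0.142   0.141  52.    ] 3
    [0.018, -0.129, 0.003, -0.423]
    [0.072, -0.109, 0.003, -0.423]
    [0.112, -0.068, 0.003, -0.423]
-> [4.285e-01 1.420e-01 4.000e-02 5.200e+01] 1
    [0.0, 0.0, 0.252, -0.0]
```

```bash
python3 go.py 160 .4285,.142,.145,-24
```

```text
now [0.5612 0.0584 0.1451] y -24.1 tilt 0.33 q [ 0.19  0.31 -0.44  1.74  0.15  1.12 -0.72] t 13.1 F [ 0.4 -0.5 -0.1] w 0.423 g 0.0
-> [  0.4285   0.142    0.145  -24.    ] 1
    [0.055, -0.388, 0.0, -0.001]
```

```bash
python3 -m crank '[[0.055,-0.388,0,0],[0.055,-0.388,0,0],[0.055,-0.388,0,0],[0.055,-0.388,0,0],[0.055,-0.388,0,0]]' 1 | egrep 'pos|ft'
python3 -m crank '[[0,0,0,0],[0,0,0,0]]' | egrep 'pos|ft|gr'
python3 go.py 160 .4285,.142,.043,-24
python3 - <<'E'
from h import *
c=cam('scene');d=cam('top'); cv2.imwrite('pics/g5.png',np.hstack([cv2.resize(c['bgr'][250:410,140:300],(400,400)),cv2.resize(d['bgr'][200:350,110:260],(400,400))]))
E
```

```text
position: [0.4215, 0.1446, 0.1406]
ft_force: [0.6, 1.1, 0.5]
position: [0.4267, 0.1409, 0.1413]
ft_force: [-0.1, 0.8, -0.6]
grip_width: 0.997
grasp_force: 0.0
now [0.4267 0.1409 0.1413] y -24.1 tilt 0.04 q [ 0.12  0.08 -0.55  2.01  0.05  1.07 -0.87] t 13.7 F [-0.1  0.8 -0.6] w 0.997 g 0.0
-> [  0.4285   0.142    0.043  -24.    ] 1
    [0.004, 0.003, 0.246, -0.001]
```

View pics/g5.png

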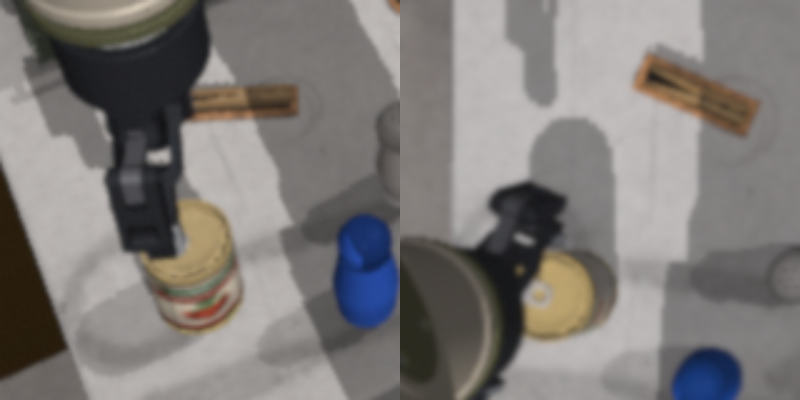

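The peg lies on its bar inlay. The gripper is over the tin, so I'll descend and grip.

```bash
python3 -m crank '[[0.003,0.002,0.05,0],[0.003,0.002,0.1,0],[0.003,0.002,0.15,0],[0.003,0.002,0.2,0],[0.003,0.002,0.245,0]]' | egrep 'pos|ft'
python3 -m crank '[[0,0,0,0],[0,0,0,0],[0,0,0,0],[0,0,0,0],[0,0,0,0]]' -1 30 | egrep 'pos|ft|gr'
python3 -m crank '[[0,0,0,0],[0,0,0,0]]' | egrep 'pos|ft|gr'
```

```text
position: [0.4282, 0.1415, 0.0423]
ft_force: [-0.0, 0.0, -0.1]
position: [0.4285, 0.1423, 0.0447]
ft_force: [0.9, -0.3, -0.9]
grip_width: 0.664
grasp_force: 32.3
position: [0.4281, 0.1422, 0.0443]
ft_force: [0.2, 0.1, 0.8]
grip_width: 0.664
grasp_force: 32.4
```

```bash
python3 -m crank '[[0,0,-0.06,0],[0,0,-0.13,0],[0,0,-0.2,0],[0,0,-0.3,0],[0,0,-0.3,0]]' | egrep 'pos|ft|gr'
python3 -m crank '[[0,0,-0.03,0],[0,0,-0.03,0]]' | egrep 'pos|ft|gr'
python3 go.py 130 .447,-.169,.175,-24 .447,-.169,.05,-24
```

```text
position: [0.4309, 0.1437, 0.1706]
ft_force: [1.5, 1.3, -0.2]
grip_width: 0.662
grasp_force: 33.3
position: [0.4288, 0.1426, 0.178]
ft_force: [0.3, -0.0, -1.4]
grip_width: 0.665
grasp_force: 33.2
now [0.4288 0.1426 0.178 ] y -24.1 tilt 0.21 q [ 0.13  0.04 -0.56  1.97  0.02  1.14 -0.85] t 15.4 F [ 0.3 -0.  -1.4] w 0.665 g 33.2
-> [  0.447  -0.169   0.175 -24.   ] 3
    [-0.231, 0.12, 0.002, -0.0]
    [-0.231, 0.12, 0.002, -0.0]
    [-0.231, 0.12, 0.002, -0.0]
-> [  0.447  -0.169   0.05  -24.   ] 1
    [0.0, -0.0, 0.312, -0.0]
```

```bash
python3 -m crank '[[-0.04,0.02,0,0],[-0.1,0.05,0,0],[-0.16,0.083,0,0],[-0.231,0.12,0,0]]' | egrep 'pos|ft'
python3 -m crank '[[-0.06,0.03,0,0],[-0.12,0.06,0,0],[-0.18,0.09,0,0],[-0.231,0.12,0,0]]' | egrep 'pos|ft'
python3 -m crank '[[-0.06,0.03,0,0],[-0.12,0.06,0,0],[-0.18,0.09,0,0],[-0.231,0.12,0,0],[-0.231,0.12,0,0]]' | egrep 'pos|ft'
python3 -m crank '[[0,0,0.06,0],[0,0,0.12,0],[0,0,0.18,0],[0,0,0.24,0],[0,0,0.24,0]]' | egrep 'pos|ft'
python3 -m crank '[[0,0,0,0],[0,0,0,0]]' | egrep 'pos|ft|gr'
python3 go.py 100 .447,-.169,.05,-24
python3 - <<'E'
from h import *
c=cam('scene');d=cam('top'); cv2.imwrite('pics/g6.png',np.hstack([cv2.resize(c['bgr'][200:330,310:440],(400,400)),cv2.resize(d['bgr'][230:370,280:420],(400,400))]))
E
```

```text
position: [0.4337, 0.038, 0.1753]
ft_force: [1.3, 0.7, -1.5]
position: [0.4396, -0.0674, 0.1752]
ft_force: [1.5, -0.1, -1.8]
position: [0.4457, -0.1744, 0.175]
ft_force: [-1.6, 0.6, -1.5]
position: [0.4433, -0.1682, 0.0753]
ft_force: [-2.1, -0.0, -3.1]
position: [0.447, -0.1695, 0.0809]
ft_force: [0.2, -0.2, -2.8]
grip_width: 0.664
grasp_force: 33.1
now [ 0.447  -0.1695  0.0809] y -24.0 tilt 0.06 q [ 0.47  0.19 -0.21  2.02  0.05  0.94 -0.2 ] t 17.1 F [ 0.2 -0.2 -2.8] w 0.664 g 33.1
-> [  0.447  -0.169   0.05  -24.   ] 1
    [0.001, -0.001, 0.077, -0.001]
```

View pics/g6.png

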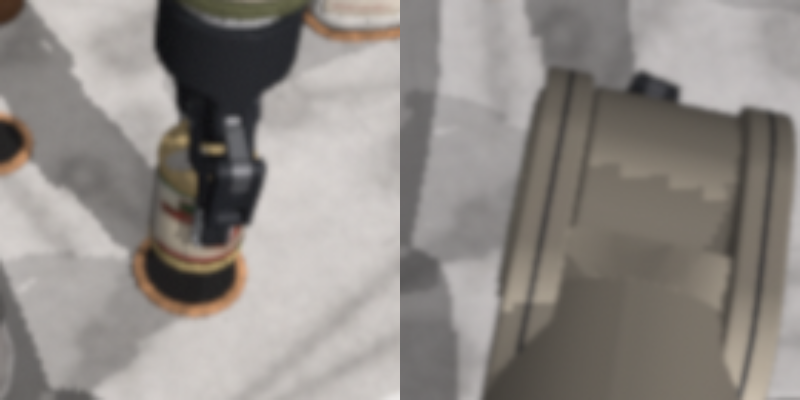

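The tin is poised over the large round pad, so I'll lower it.

```bash
python3 -m crank '[[0,0,0.03,0],[0,0,0.06,0],[0,0,0.077,0],[0,0,0.077,0],[0,0,0.077,0]]' | egrep 'pos|ft'
python3 -m crank '[[0,0,0.005,0],[0,0,0.005,0],[0,0,0.005,0]]' | egrep 'pos|ft'
```

```text
position: [0.4467, -0.1697, 0.0497]
ft_force: [-0.2, -0.1, -2.2]
position: [0.4471, -0.1698, 0.0483]
ft_force: [-1.0, 1.0, 4.9]
```

```bash
python3 -m crank '[[0,0,-0.003,0],[0,0,-0.003,0],[0,0,-0.003,0],[0,0,-0.003,0]]' 1 | egrep 'pos|ft|wid'
python3 -m crank '[[0,0,-0.08,0],[0,0,-0.2,0],[0,0,-0.3,0],[0,0,-0.3,0],[0,0,-0.3,0]]' | egrep 'pos|ft'
python3 go.py 160 .4385,-.0135,.165,30 .4385,-.0135,.048,30
```

```text
position: [0.4465, -0.1697, 0.0485]
ft_force: [0.6, 0.4, -0.2]
grip_width: 1.005
position: [0.4481, -0.1702, 0.1715]
ft_force: [-0.4, -0.1, -0.7]
now [ 0.4481 -0.1702  0.1715] y -24.1 tilt 0.35 q [ 0.48  0.08 -0.22  1.93  0.02  1.13 -0.17] t 18.6 F [-0.4 -0.1 -0.7] w 1.0 g 0.0
-> [ 4.385e-01 -1.350e-02  1.650e-01  3.000e+01] 2
    [0.174, -0.091, 0.008, -0.451]
    [0.196, -0.002, 0.008, -0.451]
-> [ 4.385e-01 -1.350e-02  4.800e-02  3.000e+01] 1
    [0.0, 0.0, 0.292, -0.0]
```

```bash
python3 -m crank '[[0.174,-0.091,0,-0.451],[0.174,-0.091,0,-0.451],[0.174,-0.091,0,-0.451],[0.174,-0.091,0,-0.451],[0.174,-0.091,0,-0.451]]' 0.7| egrep 'pos|ft'
python3 -m crank '[[0.196,-0.002,0,-0.451],[0.196,-0.002,0,-0.451],[0.196,-0.002,0,-0.451],[0.196,-0.002,0,-0.451],[0.196,-0.002,0,-0.451]]' | egrep 'pos|ft'
python3 -m crank '[[0,0,0.06,0],[0,0,0.06,0],[0,0,0.06,0]]' | egrep 'pos|ft'
python3 go.py 160 .4385,-.0135,.048,30
python3 - <<'E'
from h import *
c=cam('scene');d=cam('top'); cv2.imwrite('pics/g7.png',np.hstack([cv2.resize(c['bgr'][230:390,240:400],(400,400)),cv2.resize(d['bgr'][230:370,200:340],(400,400))]))
E
```

```text
position: [0.4409, -0.0906, 0.1674]
ft_force: [-0.9, 0.6, -0.4]
position: [0.4363, -0.0128, 0.1676]
ft_force: [0.4, 0.2, 0.3]
position: [0.4356, -0.0134, 0.1434]
ft_force: [-0.5, -1.2, -0.6]
now [ 0.4356 -0.0134  0.1434] y 29.8 tilt 0.18 q [ 0.32  0.03 -0.4   2.04  0.01  1.07  0.44] t 19.7 F [-0.5 -1.2 -0.6] w 0.849 g 0.0
-> [ 4.385e-01 -1.350e-02  4.800e-02  3.000e+01] 1
    [-0.004, 0.006, 0.238, -0.004]
```

View pics/g7.png

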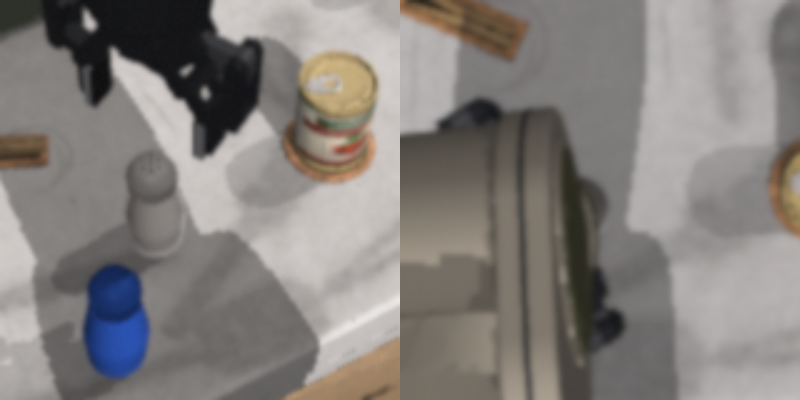

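The tin sits centred on its pad. The gripper straddles the grey shaker and clears the blue one, so I'll go down.

```bash
python3 -m crank '[[-0.001,0.003,0.05,0],[-0.001,0.003,0.1,0],[-0.001,0.003,0.15,0],[-0.001,0.003,0.2,0],[-0.001,0.003,0.235,0]]' | egrep 'pos|ft'
python3 -m crank '[[0,0,0,0],[0,0,0,0],[0,0,0,0],[0,0,0,0],[0,0,0,0]]' -1 25 | egrep 'pos|ft|gr'
python3 -m crank '[[0,0,0,0],[0,0,0,0]]' | egrep 'pos|ft|gr'
python3 -m crank '[[0,0,-0.05,0],[0,0,-0.1,0],[0,0,-0.16,0],[0,0,-0.16,0]]' | egrep 'pos|ft|gr'
python3 go.py 130 .597,-.109,.112,30
```

```text
position: [0.4379, -0.0129, 0.0496]
ft_force: [-0.8, -0.4, 0.3]
position: [0.4386, -0.0129, 0.0516]
ft_force: [-2.6, -0.7, 6.5]
grip_width: 0.452
grasp_force: 25.5
position: [0.4386, -0.0129, 0.0516]
ft_force: [-3.6, 0.9, 8.1]
grip_width: 0.449
grasp_force: 25.5
position: [0.4405, -0.0125, 0.1189]
ft_force: [0.7, 0.5, -0.9]
grip_width: 0.45
grasp_force: 25.6
now [ 0.4405 -0.0125  0.1189] y 30.1 tilt 0.41 q [ 0.32  0.07 -0.4   2.07  0.03  1.    0.42] t 21.1 F [ 0.7  0.5 -0.9] w 0.45 g 25.6
-> [ 0.597 -0.109  0.112 30.   ] 2
    [-0.202, 0.109, 0.009, 0.001]
    [-0.202, 0.109, 0.009, 0.001]
```

```bash
python3 -m crank '[[-0.04,0.02,0,0],[-0.1,0.05,0,0],[-0.16,0.083,0,0],[-0.202,0.109,0,0]]' | egrep 'pos|ft'
python3 -m crank '[[-0.05,0.03,0,0],[-0.1,0.055,0,0],[-0.15,0.08,0,0],[-0.202,0.109,0,0],[-0.202,0.109,0,0]]' | egrep 'pos|ft'
python3 -m crank '[[0,0,0.05,0],[0,0,0.09,0],[0,0,0.09,0],[0,0,0.09,0]]' | egrep 'pos|ft|gr'
python3 go.py 130 .597,-.109,.056,30
python3 - <<'E'
from h import *
c=cam('scene');d=cam('top'); cv2.imwrite('pics/g8.png',np.hstack([cv2.resize(c['bgr'][160:270,250:360],(400,400)),cv2.resize(d['bgr'][150:270,260:380],(400,400))]))
E
```

```text
position: [0.5177, -0.0625, 0.1147]
ft_force: [-0.8, 0.3, -1.2]
position: [0.5969, -0.1118, 0.1143]
ft_force: [-0.8, -0.7, -1.2]
position: [0.5937, -0.1087, 0.078]
ft_force: [-0.1, -1.0, -0.7]
grip_width: 0.447
grasp_force: 25.5
now [ 0.5937 -0.1087  0.078 ] y 30.1 tilt 0.08 q [ 0.35  0.45 -0.3   1.69  0.15  1.03  0.52] t 22.2 F [-0.1 -1.  -0.7] w 0.447 g 25.5
-> [ 0.597 -0.109  0.056 30.   ] 1
    [-0.005, 0.007, 0.055, 0.001]
```

View pics/g8.png

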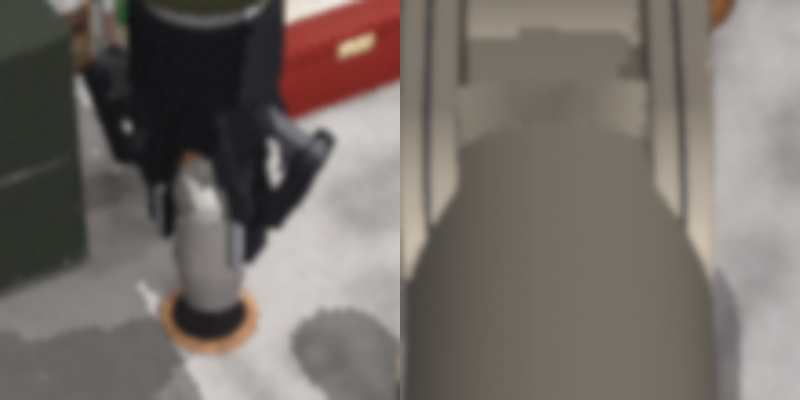

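The shaker is upright and centred over the small pad, so I'll lower it to contact.

```bash
python3 -m crank '[[0,0.004,0.02,0],[0,0.004,0.035,0],[0,0.004,0.049,0],[0,0.004,0.049,0],[0,0.004,0.049,0]]' | egrep 'pos|ft'
python3 -m crank '[[0,0,0,0],[0,0,0,0]]' | egrep 'pos|ft'
```

```text
position: [0.5953, -0.108, 0.0582]
ft_force: [0.2, -0.1, -1.3]
position: [0.5959, -0.1081, 0.059]
ft_force: [0.2, -0.5, -1.0]
```

```bash
python3 -m crank '[[-0.002,0.001,0.004,0],[-0.002,0.001,0.008,0],[-0.002,0.001,0.008,0],[-0.002,0.001,0.008,0]]' | egrep 'pos|ft'
python3 -m crank '[[0,0,0.003,0],[0,0,0.003,0],[0,0,0.003,0]]' | egrep 'pos|ft'
```

```text
position: [0.5967, -0.1087, 0.0558]
ft_force: [0.7, -0.2, 1.3]
position: [0.5969, -0.1088, 0.0557]
ft_force: [-4.4, -0.8, 12.0]
```

```bash
python3 -m crank '[[0,0,-0.003,0],[0,0,-0.003,0]]' | egrep 'pos|ft'
python3 -m crank '[[0,0,0,0],[0,0,0,0],[0,0,0,0],[0,0,0,0]]' 0.7 | egrep 'pos|ft|wid'
python3 -m crank '[[0,0,-0.08,0],[0,0,-0.2,0],[0,0,-0.35,0],[0,0,-0.45,0],[0,0,-0.45,0]]' | egrep 'pos|ft'
python3 go.py 190 .45,.03,.27,30
```

```text
position: [0.5965, -0.1086, 0.0558]
ft_force: [-1.5, 0.4, 4.8]
position: [0.5963, -0.1085, 0.0553]
ft_force: [-0.1, 0.1, -0.3]
grip_width: 0.851
position: [0.5976, -0.1085, 0.2409]
ft_force: [0.1, -1.2, 0.4]
now [ 0.5976 -0.1085  0.2409] y 30.1 tilt 0.33 q [ 0.36  0.31 -0.32  1.51  0.1   1.33  0.56] t 24.4 F [ 0.1 -1.2  0.4] w 0.853 g 0.0
-> [ 0.45  0.03  0.27 30.  ] 2
    [0.242, -0.073, -0.036, 0.001]
    [0.242, -0.073, -0.036, 0.001]
```

```bash
python3 -m crank '[[0.1,-0.03,-0.02,0],[0.2,-0.06,-0.04,0],[0.3,-0.09,-0.06,0],[0.4,-0.12,-0.07,0],[0.48,-0.146,-0.07,0]]' | egrep 'pos|ft'
python3 -m crank '[[0.1,-0.1,0,0],[0.2,-0.2,0,0],[0.2,-0.2,0,0],[0.2,-0.2,0,0],[0.2,-0.2,0,0]]' | egrep 'pos|ft'
python3 - <<'E'
from meas import *
c=cam('scene');d=cam('top'); md=masks(d)
cv2.imwrite('pics/fin.png',np.hstack([cv2.resize(c['bgr'][150:350,180:500],(400,250)),cv2.resize(d['bgr'][130:330,180:500],(400,250))]))
cv2.imwrite('pics/fin.png',np.vstack([cv2.resize(c['bgr'][170:330,190:510],(600,300)),cv2.resize(d['bgr'][170:330,190:510],(600,300))]))
E
```

```text
position: [0.4482, 0.0301, 0.2643]
ft_force: [0.6, 1.6, 0.2]
position: [0.3398, 0.0577, 0.264]
ft_force: [-0.5, -0.1, 0.2]
```

View pics/fin.png

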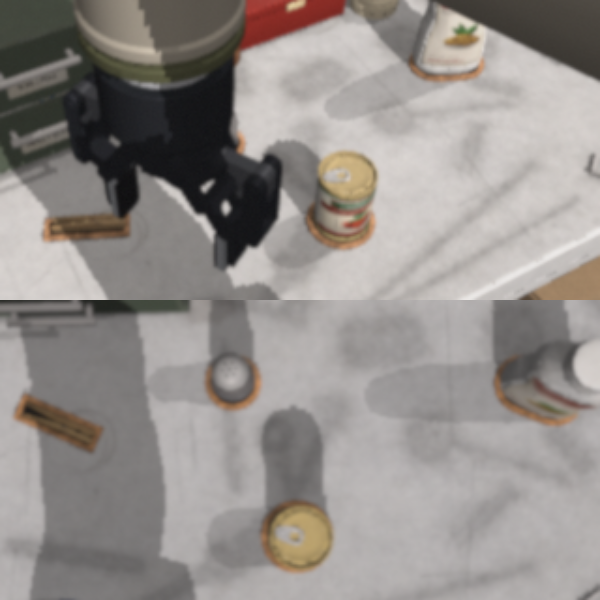

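All four stand on their pads in the top view: peg (58,424), shaker (231,380), tin (298,536), bottle (545,385). The peg may sit a few mm along its bar, so I'll check that and the offsets numerically.

Run:
```python
from meas import *
c=cam('scene');d=cam('top')
print('tin',plane(d,[(350,295.3)],.076),'shaker',plane(d,[(312.7,208.4)],.09))
ims=[cv2.resize(i['bgr'][y:y+60,x:x+60],(400,400),interpolation=cv2.INTER_CUBIC) for i,x,y in((c,207,260),(d,190,205))]
cv2.imwrite('pics/peg.png',np.hstack(ims))
```

```text
tin [[ 0.44995259 -0.16874107  0.076     ]] shaker [[ 0.59491364 -0.10961669  0.09      ]]
```

View pics/peg.png

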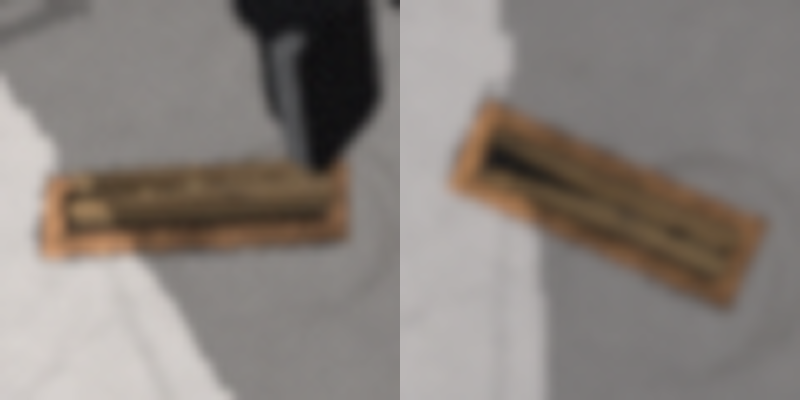

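The peg covers its inlay end to end; the dark V near (500,160) is its own jaw gap. The tin and shaker are within about 3 mm of centre, so I'll hand in.

```bash
python3 -c "
from workcell import manip; print(manip.hand_in())"
```

```text
the job is handed in; nothing more can be done
None
```

I placed the bottle, tin, shaker and peg on their matching pads and handed the job in after about 26 s of robot time; the tamper, timer and blue look-alike were not approached, and hand-in returned no verdict.

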